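# Close the scrap pail under the packing ledge

### The arm

A 6-joint arm with a two-finger parallel gripper is mounted at the origin on the work surface. World frame = base frame: x ahead of the robot, y to its left, z up, the work surface at z = 0. Lengths are in m, angles in rad, forces in N, time in s.
With the tool pointing down it reaches from about 0.4 to 0.825 m from the base axis. Payload 7 kg.
Tool frame: the origin (TCP) lies at the very end of the fingers, on their centre line; the grasp point (between the pads) lies 19 mm behind it; z points along the fingers, x is the direction in which the jaws open and shut, and the axes are right-handed (so a half turn about z gives the same grasp; the last joint's range is limited). The gripper opens to 88 mm and grips with 3 to 60 N. Pads are 19 mm wide; open, the fingers measure 130 mm over their backs; the gripper's body (78 mm by 193 mm) begins 47 mm behind the grasp point.
Start: joints at [-0.855, 0.359, 0.012, 0, -1.224, -0.288], TCP at [0.28, -0.614, 0.227] pointing down, gripper open.
Joint ranges: [-3.07, 3.07], [-1.43, 2.12], [-1.02, 1.25], [-3.03, 1.67], [-3.05, -0], [-3.03, 3.03]. Speed limits (rad/s): [2.39, 2.39, 3.01, 3.14, 3.14, 3.14].

### API

Orientations are given as [roll, pitch, yaw] about the fixed x, y, z axes, in that order (R = Rz(yaw) Ry(pitch) Rx(roll)).
In Python, from station import telemetry, grab_frame, arm, regions_of, pinpoint gives the robot as it stands. The module is installed in compiled form; this text tells all that it offers.
- The arm moves only by the shell command python3 -m inch 'ROWS' [FORCE]. ROWS is text: rows parted by semicolons, each of 7 numbers parted by spaces: the opening, from 0 (shut) to 1 (fully open), then the shift along the world's x, y, z in cm, then the turn, a rotation vector about the world's x, y, z in degrees. A call has 1 to 12 rows; each row is the pose to reach, as a shift and turn from the pose measured when the call began; what a row does not reach only later rows make up. A row lasts 1/8 s, in which the tool goes at most 62.5 mm and 10.7 degrees, less where a joint would pass 70% of its speed; a pose out of reach is approached as far as the arm can. A call with a gripper value outside its range is refused whole. The fingers move at their own pace and stop on an object; FORCE is the grip in N (left out, the last holds). Time passes only in rows, so rows that repeat a pose let the fingers close. It gives the time, the measured TCP pose, the force and the opening at its end, in the units of the state.
- telemetry.get_state(): the state, without advancing time (a new reading comes with each control period).
- grab_frame(name): name is "scene" or "top" or "wrist"; returns a dict with "pixels" (420x560x3 uint8, red, green, blue), "fx", "fy", "cx", "cy" (pixels), "dist_coeffs" ([k1, k2, p1, p2, k3] as OpenCV has them; the pictures are not rectified), "R" (3x3) and "t" (3): a world point X has camera coordinates R X + t. Camera axes: x right, y down, z forward; pixel columns grow to the right and rows downward; lengths in m; the calibration is good to about 2 mm. A picture is of the moment at which its call begins. There is no depth.
- arm.job_done(): hands the job in, once; it reports no verdict.
Trained networks look in the newest picture that a camera, given by its name, has taken for a name from the list of things; names that differ only in an ending like _2 or _b are one class to them, and where a whole thing is asked for, a point or a joint stands for the part that bears it (a point fixed in the world has none). Each returns a list of dicts, best first, with "p" (0 to 1); they miss things now and then, are a little off and sometimes report something else, mostly with a low value. They report only what shows in the picture. A call takes as long as a camera call. They do not tell look-alikes from the thing itself.
- regions_of(camera, name): "pixels" (420x560 bool, what is visible of it) and "bbox" ([left, top, right, bottom] in pixels, round what is visible of it).
- pinpoint(camera, name): "location" ([column, row] in pixels: a listed point, or the origin of a listed thing).
The state is a dict: "t": time; "q": joint angles; "qd": joint speeds; "joint_efforts": joint torques, N m; "eef_pos": TCP position; "ee_rot": TCP orientation; "force": force on the tool from outside, world axes, zero at the start; "moment": the same for the moment, N m; "width": finger opening in m.
Only numpy, scipy, OpenCV 4.12 (cv2) and the standard library are available. Lean on these libraries where they do the work, as an engineer would, in place of code of your own. Each camera call takes 0.05 s, during which the arm holds its last target. There are 200 camera calls.

### The job

Take the grey lid off its sloped rest by its upright grip, lower it gently onto the scrap pail that stands half under the ledge, and press it firmly but not hard, pushing the pail's stiff bag ring down with it, until it is fully home and lies level on the rim all round; then let go. Do not drop the lid on or bang it down, leave the pail standing where it is, and leave the tins, the carton and the jar alone.

Things in the scene. Friction and masses are not known exactly. Their poses are not given: they have to be found in the camera images.
- lid: Grey plastic pail lid, about 0.2 kg. Origin: centre of its underside; z is its axis, up through the grip. z 0-12 mm: solid plug, radius 74 (lowest 6 mm taper from radius 69); z 12-17: flange disc, radius 85; z 17-57: upright grip block, 46 long along x, 14 thick along y. At first it lies on the rest, tilted 38 degrees, x pointing down the slope, y level. It fits the pail at any yaw
- lid_grip (a point): Middle of the lid's upright grip, 42 mm above the lid's origin along its axis
- pail: Grey round open plastic pail, loose, about 0.75 kg, 125 mm high, outer radius 66 mm at the foot and 80 mm at the rim, wall 4 mm (mouth's inner radius 76 mm). Origin: centre of its underside; z up. It stands at x -4 to 4, y -30 to 30 mm in the ledge's frame
- pail_rim (a point): Centre of the pail's mouth at rim height, 125 mm above its origin. With the lid home, the flange lies on the rim and the lid's origin is 12 mm below this point
- ledge: Fixed steel ledge on two posts above the pail's far half. Origin on the table; x points away from the robot. Board: x 12 to 122, y -180 to 180 mm, underside 240, top 252 mm up. Posts 24 mm square at x 85, y -165 and 165 mm, on low foot plates (x 50 to 140). Over the pail's centre there is no room for an upright gripper: lean it back towards the robot
- rest: Fixed sloped steel rest under the lid. Origin on the table under the middle of the slope, whose surface (184 x 150 mm) is there 75 mm up and falls 38 degrees towards the rest's +x, roughly away from the robot. A lip at its foot, 110 mm wide, 28 mm above the slope, stops the lid's flange. Highest edge 132 mm up
- tin_tall: Bystander: food tin, radius 36, height 108 mm, standing on the ledge. Origin: centre of its underside
- tin_short: Bystander: flat food tin, radius 42, height 60 mm, standing on the ledge. Origin: centre of its underside
- carton: Bystander: plain cardboard carton 50 x 130 x 75 mm high on the table beyond the rest. Origin: centre of its underside
- jar: Bystander: jar, radius 36, height 100 mm, on the table behind the pail. Origin: centre of its underside
- bag_ring (a joint): Stiff black ring inside the pail's mouth (inner radius 65, outer 75 mm) that holds the bag by friction; its value is how far it has been pushed down, in m. At 0 its top is 2 mm below the rim; it starts at 0 to 0.003. The lid's plug meets it 7 to 10 mm before home: it gives way at about 8 N and stays where it is pushed; with the lid home it reads 0.010
There are look-alikes about, which are no part of the job. Leave any orange look-alike of the lid alone. Leave any yellow look-alike of the rest alone.

How it is judged:
On the way, in this order (a step that is already met when the one before it is completed fails the run):
1. the lid is lifted in the gripper, clear of its rest (distance between lid and rest above 0.13 m and contact force between the fingers and lid above 1 N and contact force between lid and rest below 0.1 N), for 0.1 s.
2. still held in the gripper, the lid is brought onto the pail (touching it, roughly centred, no more than 20 mm above home) (contact force between the fingers and lid above 1 N and contact force between lid and pail above 0.2 N and horizontal distance between lid and pail_rim below 0.03 m and z of lid in the frame of pail_rim below 0.008 m), for 0.1 s.
At the end, for the whole second after the job is handed in: The lid, released and at rest, is home on the pail: its underside at least 9.5 mm (nominally 12 mm) below the rim, centred within 6 mm, level with the rim within 2 degrees, grip upwards; the pail upright and within 30 mm of where it stood (horizontal distance between lid and pail_rim below 0.006 m and z of lid in the frame of pail_rim below -0.0095 m and angle between the z axis of lid and the z axis of pail, either way round below 0.035 rad and angle between lid's own z axis and vertical below 0.06 rad and angle between pail's own z axis and vertical below 0.05 rad and distance of pail from where it was at the start of the episode below 0.03 m and linear speed of lid below 0.02 m/s); the robot touches nothing.
It fails at once if the lid is banged or pressed on the pail with more than 60 N (contact force between lid and pail above 60 N).
It fails at once if the pail is tipped by more than 15 degrees or shoved by more than 50 mm (angle between pail's own z axis and vertical above 0.26 rad or distance of pail from where it was at the start of the episode above 0.05 m).
It fails at once if a tin, the carton or the jar is moved by more than 20 mm or toppled (distance of any of tin_tall, tin_short, carton, jar from where it was at the start of the episode above 0.02 m or angle between any of tin_tall, tin_short, carton, jar's own z axis and vertical above 0.3 rad).
It also fails if it takes over 51 s, if anything falls off the work surface, if the arm or the gripper's body presses on something with over 40 N, if the wrist force passes 120 N, or if a joint passes its speed limit or range.

## Working session

There is one attempt and no reset: what is moved stays moved. The work goes in short steps, Python scripts to look and compute and a shell command to move; the robot and the scene stay as the last step left them, time stands still between calls to the robot, and variables do not carry over. Pictures are saved under pics/ and viewed, about 8 in all and at most 12, crops included, and the job is handed in when it is done.

```bash
mkdir -p pics; ls
cat > h.py <<'E'
import numpy as np, cv2
from station import telemetry, grab_frame, arm, regions_of, pinpoint
from scipy.spatial.transform import Rotation as Ro
def K(f): return np.array([[f['fx'],0,f['cx']],[0,f['fy'],f['cy']],[0,0,1.]])
def ray(f,uv):
    n=cv2.undistortPoints(np.array([[uv]],float),K(f),np.array(f['dist_coeffs'],float))[0,0]
    R=np.array(f['R']);c=-R.T@np.array(f['t']);d=R.T@np.array([n[0],n[1],1]);return c,d/np.linalg.norm(d)
def atz(f,uv,z):
    c,d=ray(f,uv);return c+d*(z-c[2])/d[2]
def tri(rs):
    A=0;b=0
    for c,d in rs:
        P=np.eye(3)-np.outer(d,d);A=A+P;b=b+P@c
    X=np.linalg.solve(A,b);return X,[float(np.linalg.norm((np.eye(3)-np.outer(d,d))@(X-c))) for c,d in rs]
def proj(f,X):
    R=np.array(f['R']);return cv2.projectPoints(np.atleast_2d(X).astype(float),cv2.Rodrigues(R)[0],np.array(f['t'],float),K(f),np.array(f['dist_coeffs'],float))[0][:,0]
E
python3 - <<'E'
from h import *
s=telemetry.get_state();print({k:np.round(v,3).tolist() for k,v in s.items()})
for c in("scene","top"):
    f=grab_frame(c);cv2.imwrite(f'pics/{c}0.png',f['pixels'][:,:,::-1])
    R=np.array(f['R']);print(c,(-R.T@np.array(f['t'])).round(3),R[2].round(2))
    for n in("lid","lid_grip","pail","pail_rim","ledge","rest","tin_tall","tin_short","carton","jar"):
        print(n,[(np.round(d['location']).tolist(),round(d['p'],2)) for d in pinpoint(c,n)[:3]])
E
```

```text
pics
{'t': 0.0, 'q': [-0.855, 0.359, 0.011, -0.0, -1.224, -0.288], 'qd': [0.0, -0.0, -0.001, -0.0, -0.002, 0.0], 'joint_efforts': [0.001, -58.272, 29.307, 6.997, 0.007, -0.0], 'eef_pos': [0.28, -0.614, 0.226], 'ee_rot': [-3.141, -0.002, 1.998], 'force': [-0.088, -0.084, 0.085], 'moment': [0.0, 0.016, -0.01], 'width': 0.088}
scene [ 1.008 -0.491  0.788] [-0.48  0.63 -0.61]
lid [([243.0, 208.0], 0.97), ([360.0, 208.0], 0.94), ([303.0, 217.0], 0.71)]
lid_grip [([365.0, 197.0], 0.95), ([309.0, 210.0], 0.9), ([241.0, 200.0], 0.78)]
pail [([194.0, 343.0], 0.86), ([310.0, 210.0], 0.49)]
pail_rim [([196.0, 345.0], 0.56)]
ledge []
rest [([241.0, 379.0], 0.71), ([319.0, 171.0], 0.56)]
tin_tall [([158.0, 308.0], 0.67), ([231.0, 261.0], 0.47)]
tin_short [([229.0, 260.0], 0.76)]
carton [([347.0, 268.0], 0.98), ([194.0, 345.0], 0.23)]
jar [([239.0, 380.0], 0.93)]
top [0.438 0.121 1.253] [ 0.05  0.   -1.  ]
lid [([232.0, 283.0], 0.92), ([157.0, 177.0], 0.92), ([234.0, 203.0], 0.91)]
lid_grip [([233.0, 284.0], 0.94), ([234.0, 192.0], 0.88), ([152.0, 177.0], 0.58)]
pail [([392.0, 204.0], 0.93)]
pail_rim [([400.0, 197.0], 0.82)]
ledge []
rest [([124.0, 260.0], 0.96)]
tin_tall [([446.0, 166.0], 0.59)]
tin_short [([385.0, 157.0], 0.8)]
carton [([252.0, 147.0], 0.91), ([399.0, 196.0], 0.18)]
jar []
```

View pics/scene0.png

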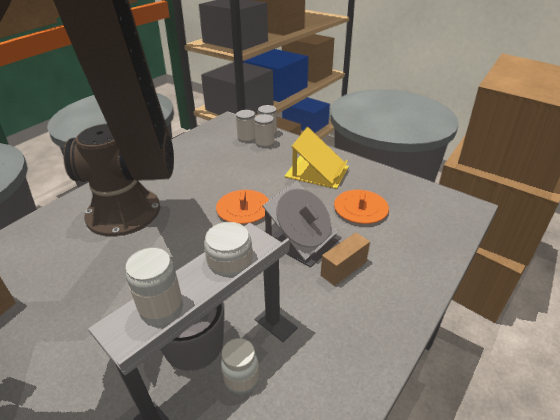

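View pics/top0.png

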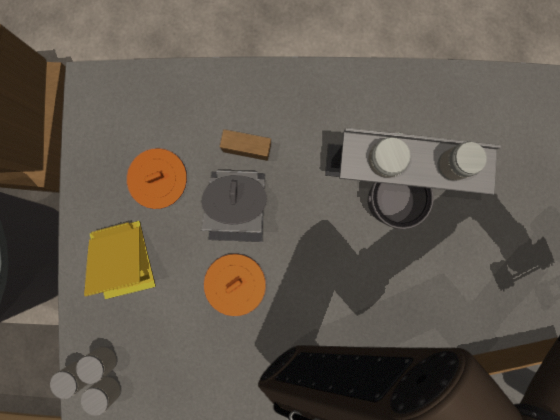

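The scene picture shows these candidates for the lid:
- Grey lid on the grey rest at scene (305,218), top (234,200).
- Orange look-alikes, lying flat, at scene (243,207) and (361,207), top (157,178) and (233,284).

The yellow look-alike rest is at scene (318,155), top (118,260). The pail is at scene (194,335), top (400,200), half under the ledge. I choose the grey lid.

Run:
```python
from h import *
fs={c:grab_frame(c) for c in("scene","top")}
pts={}
near={'lid':[(303,217),(234,203)],'lid_grip':[(309,210),(234,192)],'pail_rim':[(196,330),(400,197)],'pail':[(194,343),(392,204)],'tin_tall':[(158,308),(446,166)],'tin_short':[(229,260),(385,157)],'carton':[(347,268),(252,147)]}
for n,nn in near.items():
    rs=[]
    for c,p in zip(("scene","top"),nn):
        L=[d for d in pinpoint(c,n) if np.hypot(*(np.array(d['location'])-p))<25]
        if L: rs.append(ray(fs[c],L[0]['location']));print(n,c,np.round(L[0]['location'],1))
    if len(rs)==2: X,e=tri(rs);print('  ',X.round(4),np.round(e,4))
f=fs['top']
for uv in[(345,131),(498,148),(495,193),(341,179)]:print('board',atz(f,uv,.252).round(3))
im=f['pixels'];a=im[160:250,190:280];b=im[120:240,330:510]
g=fs['scene']['pixels'][170:270,250:350]
cv2.imwrite('pics/crops.png',np.hstack([cv2.resize(x,(390 if x is not g else 390,390) if x is not b else (1,390),interpolation=cv2.INTER_CUBIC) for x in(a,g)])[:,:,::-1])
cv2.imwrite('pics/board.png',cv2.resize(b,None,fx=4,fy=4,interpolation=cv2.INTER_CUBIC)[:,:,::-1])
```

```text
lid scene [302.3 219.6]
lid top [235.1 199.7]
   [0.5288 0.2303 0.0756] [0.0016 0.0016]
lid_grip scene [307.4 213.3]
lid_grip top [234.1 187.9]
   [0.5523 0.2267 0.112 ] [0.0032 0.0032]
pail_rim top [402.8 200.7]
pail scene [194.2 343.4]
pail top [392.8 202.3]
   [ 0.5305 -0.1982  0.0037] [0.0073 0.0073]
tin_tall scene [160.5 305.6]
tin_tall top [451.6 163.7]
   [ 0.5949 -0.2746  0.2603] [0.0002 0.0002]
tin_short scene [232.3 260.4]
tin_short top [386.1 157.8]
   [ 0.6105 -0.1235  0.2526] [0.003 0.003]
carton scene [344.7 267.4]
board [ 0.669 -0.033  0.252]
board [ 0.634 -0.392  0.252]
board [ 0.53  -0.38   0.252]
board [ 0.56  -0.023  0.252]
```

View pics/crops.png

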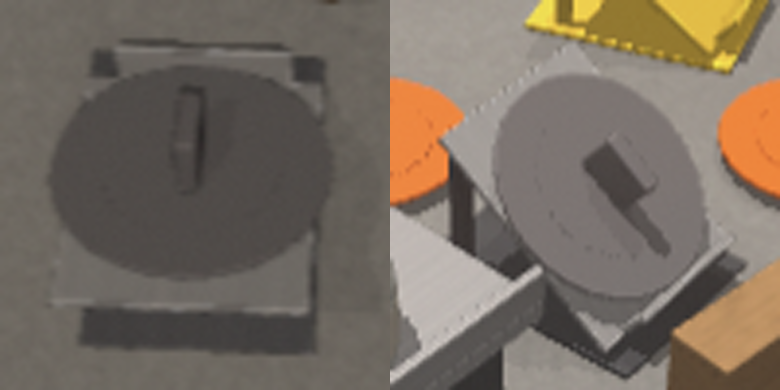

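View pics/board.png

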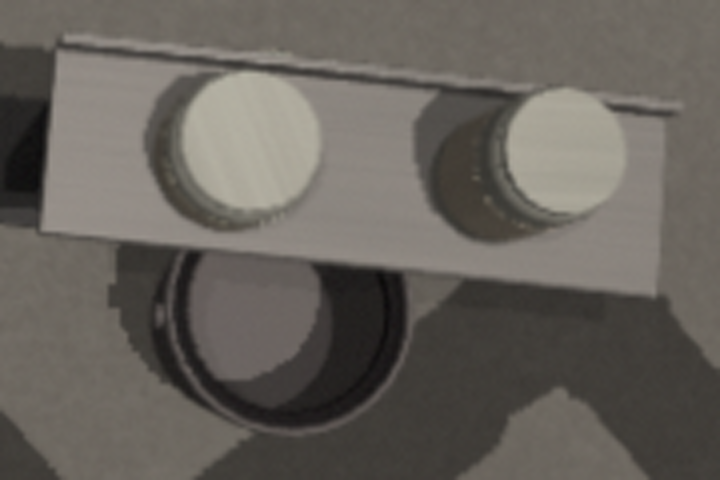

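The crops confirm the grey lid with its upright grip on the grey rest, grip at about top (234,190). The pail sits under the near edge of the board, with its rim's near point at top (402,228). Next I go above the lid.

```bash
python3 -m inch '1 0 6 6 0 0 0;1 0 10 12 0 0 -5;1 27 84 13 0 0 -27;1 27 84 13 0 0 -27;1 27 84 13 0 0 -27;1 27 84 13 0 0 -27;1 27 84 13 0 0 -27;1 27 84 13 0 0 -27;1 27 84 13 0 0 -27;1 27 84 13 0 0 -27;1 27 84 13 0 0 -27;1 27 84 13 0 0 -27' 40
```

```text
t: 3.4
eef_pos: [0.4864, 0.0481, 0.3489]
ee_rot: [3.14, -0.001, 1.528]
force: [1.0, 0.3, 0.5]
width: 0.0877
```

```bash
python3 -m inch '1 6.5 18 -3 0 0 0;1 6.5 18 -3 0 0 0;1 6.5 18 -3 0 0 0;1 6.5 18 -3 0 0 0;1 6.5 18 -3 0 0 0'
python3 - <<'E'
from h import *
f=grab_frame('wrist');cv2.imwrite('pics/w1.png',f['pixels'][:,:,::-1])
t=grab_frame('top')
R=np.array(f['R']);print((-R.T@np.array(f['t'])).round(3),R.round(2).tolist())
for n in('lid','lid_grip','rest'):
    for d in pinpoint('wrist',n): print(n,np.round(d['location'],1),round(d['p'],2))
print(atz(f,pinpoint('wrist','lid_grip')[0]['location'],.112))
for uv in[(371.5,197),(432.5,197),(402.5,228.2),(402.8,200.7)]:print(atz(t,uv,.125).round(4))
E
```

```text
t: 4.03
eef_pos: [0.5513, 0.2284, 0.3183]
ee_rot: [3.141, 0.0, 1.529]
force: [-0.5, 0.5, 0.6]
width: 0.0874
[0.484 0.231 0.477] [[0.04, 1.0, -0.0], [0.97, -0.04, 0.25], [0.25, -0.01, -0.97]]
lid [431.4 196.1] 0.95
lid [279.9 159. ] 0.86
lid_grip [445.2 201.9] 0.92
lid_grip [280.1 183.6] 0.81
rest [507.8  36.8] 0.92
[0.57631817 0.425431   0.112     ]
[ 0.5304 -0.118   0.125 ]
[ 0.5306 -0.2754  0.125 ]
[ 0.4517 -0.1961  0.125 ]
[ 0.5211 -0.198   0.125 ]
```

View pics/w1.png

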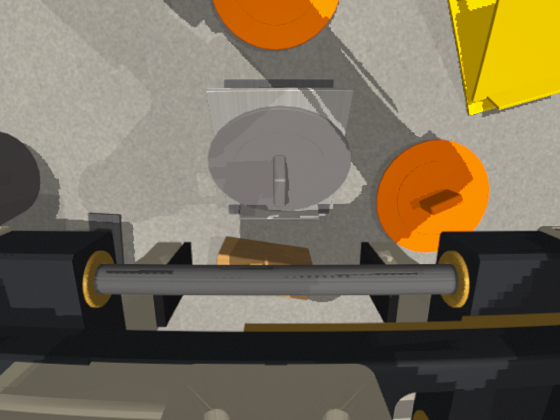

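The wrist view shows the grey lid at (280,159) with its grip at (280,184), lined up with the image columns, so the jaw yaw matches. The orange look-alikes are at (276,15) and (433,196).

Run:
```python
from h import *
fs={c:grab_frame(c) for c in('scene','top','wrist')}
fs['wrist']
for n,pr in(('lid_grip',{'scene':(307.4,213.3),'top':(234.1,187.9),'wrist':(280.1,183.6)}),('lid',{'scene':(302.3,219.6),'top':(235.1,199.7),'wrist':(279.9,159)})):
    X,e=tri([ray(fs[c],p) for c,p in pr.items()]);print(n,X.round(4),np.round(e,4))
# model check
def lidpts(o,yaw):
    R=Ro.from_euler('z',yaw,degrees=True).as_matrix()@Ro.from_euler('y',38,degrees=True).as_matrix()
    P=[[23,7,57],[23,-7,57],[-23,7,57],[-23,-7,57]];a=np.linspace(0,2*np.pi,60)
    Q=np.c_[85*np.cos(a),85*np.sin(a),17+0*a]
    return o+np.array(P)/1000@R.T, o+Q/1000@R.T, o+R@[0,0,.042]
o=tri([ray(fs[c],p) for c,p in {'scene':(302.3,219.6),'top':(235.1,199.7),'wrist':(279.9,159)}.items()])[0]
# fit origin+yaw with flange mask outline? use pinpoints of both points jointly
from scipy.optimize import least_squares
ob={'scene':[(302.3,219.6),(307.4,213.3)],'top':[(235.1,199.7),(234.1,187.9)],'wrist':[(279.9,159),(280.1,183.6)]}
def res(p):
    r=[]
    for c,u in ob.items():
        g=lidpts(p[:3],p[3])[2]; r.append((proj(fs[c],np.array([p[:3],g]))-u).ravel())
    return np.concatenate(r)
s=least_squares(res,[*o,-2.4]);print(s.x.round(4),s.fun.round(1),'grip',lidpts(s.x[:3],s.x[3])[2].round(4))
im=[]
for c,(a,b) in {'wrist':((190,90),3),'top':((190,160),3)}.items() if 0 else [('wrist',((190,80),None)),('top',((190,155),None))]:
    q=fs[c]['pixels'].copy();q=cv2.resize(q,None,fx=4,fy=4,interpolation=cv2.INTER_CUBIC)
    T,F,_=lidpts(s.x[:3],s.x[3])
    for u in proj(fs[c],T):cv2.circle(q,tuple(int(v) for v in u*4+2),3,(255,0,0),-1)
    cv2.polylines(q,[(proj(fs[c],F)*4+2).astype(int)],True,(0,255,0),1)
    x,y=a[0]*4,a[1]*4;im.append(q[y:y+560,x:x+(720 if c=='wrist' else 400)])
im=np.hstack(im);cv2.imwrite('pics/ov.png',cv2.resize(im,(800,int(im.shape[0]*800/im.shape[1])))[:,:,::-1])
```

```text
lid_grip [0.5505 0.2299 0.1085] [0.0033 0.0048 0.0034]
lid [0.5267 0.2325 0.0728] [0.0022 0.0031 0.003 ]
[ 0.5244  0.2335  0.072  -3.7213] [-1.2 -0.1  1.5  0.6 -1.4  1.3 -1.   2.1 -0.3  0.3 -0.7  1. ] grip [0.5502 0.2318 0.1051]
```

View pics/ov.png

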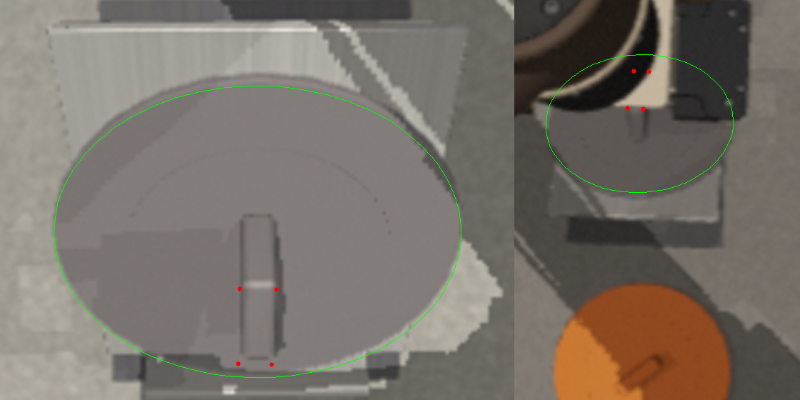

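The overlay of the fitted lid agrees with the picture to about 2 mm, and the grip is at about (0.548, 0.231, 0.106). I descend leaning 7° back towards the robot, so that 45° of lean leaves the lid level over the pail.

```bash
python3 -m inch '1 -0.1 0.2 -5 0 -7 0;1 -0.1 0.2 -10 0 -7 0;1 -0.1 0.2 -15 0 -7 0;1 -0.1 0.2 -19 0 -7 0;1 -0.1 0.2 -21.5 0 -7 0;1 -0.1 0.2 -22.9 0 -7 0;1 -0.1 0.2 -22.9 0 -7 0;0 -0.1 0.2 -22.9 0 -7 0;0 -0.1 0.2 -22.9 0 -7 0;0 -0.1 0.2 -22.9 0 -7 0;0 -0.1 0.2 -22.9 0 -7 0;0 -0.1 0.2 -22.9 0 -7 0' 50; python3 -c "
from h import *
print(telemetry.get_state())"
```

```text
t: 5.98
eef_pos: [0.5504, 0.2296, 0.0905]
ee_rot: [3.018, -0.007, 1.528]
force: [0.2, -0.3, -0.6]
width: 0.0429
{'t': 5.975, 'q': array([ 0.77772559,  0.29206382, -0.49202062,  0.13378007, -0.70150023,
       -2.49060852]), 'qd': array([-0.00079325,  0.00366757, -0.00296391, -0.00016044,  0.00068458,
       -0.00027175]), 'joint_efforts': array([-2.18095129e-04, -4.67873633e+01,  2.30084056e+01,  5.34937263e+00,
        1.89878466e-01,  4.26464991e-03]), 'eef_pos': array([0.55040113, 0.2295641 , 0.09052697]), 'ee_rot': array([ 3.01750209, -0.00663162,  1.52769954]), 'force': array([ 0.20221481, -0.25545784, -0.62504979]), 'moment': array([-0.03763023,  0.37820284,  0.01027237]), 'width': 0.042892517688909254}
```

```bash
python3 -m inch '0 0 0.1 -0.1 0 0 0;0 0 0.1 -0.1 0 0 0;0 0 0.1 -0.1 0 0 0;0 0 0.1 -0.1 0 0 0;0 0 0.1 -0.1 0 0 0;0 0 0.1 -0.1 0 0 0'
```

```text
t: 6.72
eef_pos: [0.5505, 0.2306, 0.0896]
ee_rot: [3.017, -0.007, 1.528]
force: [0.9, 0.0, -0.9]
width: 0.0137
```

```bash
python3 -m inch '0 0 0 1 0 0 0;0 0 0 3 0 0 0;0 0 0 6 0 0 0;0 -1 0 10 0 0 0;0 -2 0 14 0 -2 0;0 -3 0 18 0 -7 0;0 -5 0 22 0 -13 0;0 -8 0 26 0 -20 0;0 -11 0 28 0 -27 0;0 -14 0 28 0 -34 0;0 -14 0 28 0 -38 0;0 -14 0 28 0 -38 0'
```

```text
t: 8.22
eef_pos: [0.4764, 0.175, 0.4159]
ee_rot: [2.439, -0.026, 1.615]
force: [0.0, -0.6, -1.5]
width: 0.0134
```

```bash
python3 -m inch '0 0 0 0 0 0 0;0 0 0 0 0 0 0'; python3 -c "
from h import *
s=telemetry.get_state();print(s['q'].round(3),s['force'],s['width'])"
```

```text
t: 8.48
eef_pos: [0.4765, 0.1752, 0.4156]
ee_rot: [2.44, -0.026, 1.614]
force: [1.3, 0.2, -1.6]
width: 0.0137
[ 1.113 -0.402 -0.779  0.756 -0.946 -3.03 ] [ 1.34099813  0.16212887 -1.60907929] 0.013681225511414562
```

```bash
cat >> h.py <<'E'
def goal(pos,lean=45.1,yaw=-5.2):
    s=telemetry.get_state();R0=Ro.from_euler('xyz',s['ee_rot'])
    cz=Ro.from_euler('z',yaw,degrees=True)
    z=cz.apply([np.sin(np.radians(lean)),0,-np.cos(np.radians(lean))]);x=cz.apply([0,1,0])
    R1=Ro.from_matrix(np.c_[x,np.cross(z,x),z])
    print('t',s['t'],'shift cm',((np.array(pos)-s['eef_pos'])*100).round(2),'turn',np.degrees((R1*R0.inv()).as_rotvec()).round(2),'F',s['force'].round(1),'M',s['moment'].round(2),'w',round(s['width'],4),'q',s['q'].round(2))
E
python3 -c "
from h import *
goal([.44,-.19,.40])"
```

```text
t 8.475 shift cm [ -3.65 -36.52  -1.56] turn [-1.58 -4.88 -7.72] F [ 1.3  0.2 -1.6] M [-0.23  2.49  0.02] w 0.0137 q [ 1.11 -0.4  -0.78  0.76 -0.95 -3.03]
```

```bash
python3 -m inch '0 0 -4 0 0 0 0;0 0 -9 0 0 0 -2;0 -1 -14 0 -1 -2 -4;0 -2 -19 -1 -1 -4 -6;0 -3 -24 -1.5 -1.6 -4.9 -7.7;0 -3.6 -29 -1.5 -1.6 -4.9 -7.7;0 -3.6 -33 -1.5 -1.6 -4.9 -7.7;0 -3.6 -36.5 -1.5 -1.6 -4.9 -7.7;0 -3.6 -36.5 -1.5 -1.6 -4.9 -7.7;0 -3.6 -36.5 -1.5 -1.6 -4.9 -7.7'
python3 - <<'E'
from h import *
goal([.44,-.19,.40])
f=grab_frame('wrist');cv2.imwrite('pics/w2.png',f['pixels'][:,:,::-1])
g=grab_frame('scene');cv2.imwrite('pics/s2.png',np.vstack([g['pixels'],])[:,:,::-1])
for n in('lid_grip','lid','pail_rim','pail'):
    for c in('scene','top'):
        print(n,c,[(np.round(d['location'],1).tolist(),round(d['p'],2)) for d in pinpoint(c,n)][:4])
E
```

```text
t: 9.72
eef_pos: [0.4406, -0.19, 0.4]
ee_rot: [2.356, 0.0, 1.479]
force: [0.5, -0.3, -1.7]
width: 0.014
t 9.725 shift cm [-0.06  0.    0.  ] turn [ 0.   -0.1   0.09] F [ 0.5 -0.3 -1.7] M [0.23 2.73 0.07] w 0.014 q [ 0.12 -0.54 -0.75  0.27 -0.6  -1.94]
lid_grip scene [([124.7, 167.5], 0.97), ([241.2, 196.9], 0.7), ([360.8, 198.0], 0.7)]
lid_grip top [([232.0, 283.3], 0.86), ([235.8, 189.0], 0.74)]
lid scene [([360.2, 209.2], 0.91), ([127.2, 190.5], 0.63), ([242.1, 207.5], 0.58)]
lid top [([232.6, 285.2], 0.97), ([235.7, 198.6], 0.86)]
pail_rim scene []
pail_rim top [([403.7, 196.3], 0.88)]
pail scene []
pail top [([389.0, 202.4], 0.88)]
```

View pics/s2.png

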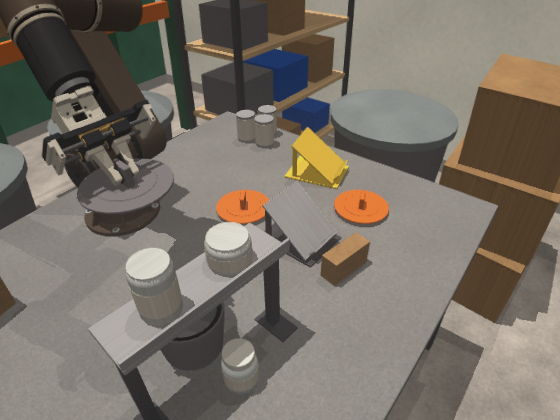

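The scene picture shows the lid held at (127,185), looking level; the real rest at (300,215) is empty, and the tins, carton and jar are undisturbed. Next I fit the lid's tilt in the scene and wrist masks.

```bash
cat >> h.py <<'E'
def fitlid(cams=('scene','wrist'),save=None):
    from scipy.optimize import minimize
    s=telemetry.get_state();R0=Ro.from_euler('xyz',s['ee_rot'])
    x,_,z=R0.as_matrix().T; g=s['eef_pos']-.019*z
    yaw=np.arctan2(-x[0],x[1])
    a=np.linspace(0,2*np.pi,90);C=np.c_[np.cos(a),np.sin(a)]
    cyl=np.vstack([np.c_[85*C,12+0*a],np.c_[85*C,17+0*a],np.c_[74*C,6+0*a],np.c_[69*C,0*a]])/1000
    D={}
    for c in cams:
        f=grab_frame(c);L=regions_of(c,'lid');best=None
        uv=proj(f,g-np.array([0,0,.028]))[0]
        L=[d for d in L if d['bbox'][0]-5<=uv[0]<=d['bbox'][2]+5 and d['bbox'][1]-5<=uv[1]<=d['bbox'][3]+5]
        print(c,uv.round(),[(np.array(d['bbox']).tolist(),round(d['p'],2)) for d in L])
        if L: D[c]=(f,L[0]['pixels'])
    def P(p):
        R=Ro.from_euler('z',yaw)*Ro.from_euler('yx',[p[0],p[1]],degrees=True)
        o=g+Ro.from_euler('z',yaw).apply([p[2]/1000,p[4]/1000,p[3]/1000])-R.apply([0,0,.042]);return o,R
    def hull(c,p):
        o,R=P(p);return cv2.convexHull(proj(D[c][0],o+R.apply(cyl)).astype(np.float32))[:,0]
    # boundary points of mask: outermost, compare to signed distance to model hull, robust
    B={}
    for c,(f,m) in D.items():
        h=cv2.findContours(m.astype(np.uint8),cv2.RETR_EXTERNAL,cv2.CHAIN_APPROX_NONE)[0]
        h=max(h,key=len)[:,0].astype(float);H=h[(h[:,0]>2)&(h[:,0]<557)&(h[:,1]>2)&(h[:,1]<417)];B[c]=H
    def cost(p):
        t=0.02*(p[2]**2+p[3]**2+p[4]**2)
        for c in D:
            q=hull(c,p).reshape(-1,1,2);d=np.array([cv2.pointPolygonTest(q,(float(u),float(v)),True) for u,v in B[c]])
            t+=np.mean(np.minimum(np.abs(d),4)**2)
        return t
    b=min((minimize(cost,[t0,0,0,0,0],method='Nelder-Mead',options=dict(maxiter=600,initial_simplex=np.array([t0,0,0,0,0])+np.vstack([np.zeros(5),np.diag([4,2,3,3,3])])) ) for t0 in(-6,0,6)),key=lambda r:r.fun)
    o,R=P(b.x);print('tilt about jaw axis, x(deg), off x,z,y mm',b.x.round(2),'cost',round(b.fun,2),'origin',o.round(4))
    if save:
        c=cams[0];q=cv2.resize(D[c][0]['pixels'],None,fx=4,fy=4,interpolation=cv2.INTER_CUBIC)
        cv2.polylines(q,[(hull(c,b.x)*4+2).astype(int)],True,(0,255,0),1)
        u=(proj(D[c][0],o)[0]*4).astype(int);x0=max(u[0]-380,0);y0=max(u[1]-280,0);cv2.imwrite(save,q[y0:y0+560,x0:x0+760,::-1])
    return b.x,o
E
python3 - <<'E'
from h import *
fitlid(('scene',),'pics/fit1.png');fitlid(('scene','wrist'));fitlid(('wrist',))
E
```

```text
scene [124. 183.] [([78.4, 159.4, 176.3, 215.8], 0.95)]
tilt about jaw axis, x(deg), off x,z,y mm [-1.82 -0.77  0.66 -1.    1.53] cost 4.89 origin [ 0.4293 -0.1873  0.3712]
scene [124. 183.] [([74.3, 158.2, 173.7, 214.7], 0.81)]
wrist [277. 222.] [([95.2, 81.8, 453.8, 319.2], 0.82)]
tilt about jaw axis, x(deg), off x,z,y mm [-1.09 -0.31  2.21 -0.26 -0.38] cost 13.06 origin [ 0.4301 -0.1892  0.3719]
wrist [276. 222.] [([96.3, 82.4, 457.4, 316.3], 0.67)]
tilt about jaw axis, x(deg), off x,z,y mm [ 1.   -0.15  2.74 -1.93 -0.37] cost 6.84 origin [ 0.429  -0.1893  0.3701]
```

View pics/fit1.png

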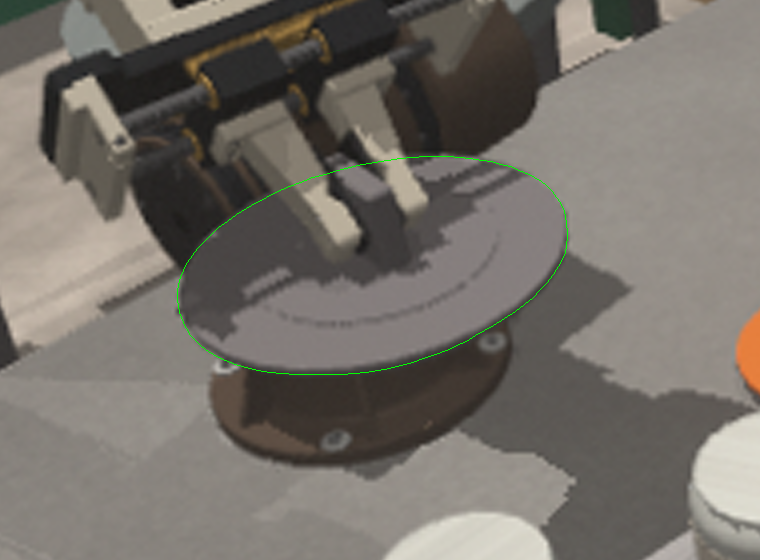

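The overlay agrees: the lid is level to within about 1–2° and its centre is about (-11, +1, -29) mm from the TCP. Now I refine the pail's centre from its mask.

```bash
cat >> h.py <<'E'
def fitpail(c='top'):
    from scipy.optimize import minimize
    f=grab_frame(c);L=regions_of(c,'pail');m=L[0]['pixels']
    h=max(cv2.findContours(m.astype(np.uint8),cv2.RETR_EXTERNAL,cv2.CHAIN_APPROX_NONE)[0],key=len)[:,0].astype(float)
    a=np.linspace(0,2*np.pi,90);C=np.c_[np.cos(a),np.sin(a)]
    fr=np.vstack([np.c_[.08*C,.125+0*a],np.c_[.066*C,0*a]])
    X=np.array([atz(f,u,.125) for u in h])
    ex=.545-(X[:,1]+.2015)*-.087
    k=np.array([atz(f,u,.252)[0] for u in h])<.537; h=h[k]
    def cost(p):
        q=cv2.convexHull(proj(f,fr+[*p,0]).astype(np.float32));d=np.array([cv2.pointPolygonTest(q,(float(u),float(v)),True) for u,v in h]);return np.mean(np.minimum(np.abs(d),4)**2)
    b=minimize(cost,[.532,-.197],method='Nelder-Mead',options=dict(initial_simplex=[[.532,-.197],[.538,-.197],[.532,-.191]]));print(c,round(L[0]['p'],2),len(h),b.x.round(4),round(b.fun,2))
    return f,b.x
E
python3 - <<'E'
from h import *
for i in range(3): f,p=fitpail()
a=np.linspace(0,2*np.pi,90)
q=cv2.resize(f['pixels'],None,fx=6,fy=6,interpolation=cv2.INTER_CUBIC)
for r,col in((.08,(0,255,0)),(.076,(255,0,0))):
    u=proj(f,np.c_[p[0]+r*np.cos(a),p[1]+r*np.sin(a),.125+0*a]);cv2.polylines(q,[(u*6+3).astype(int)],True,col,1)
# board at .252, yaw -5.2
cz=Ro.from_euler('z',-5.2,degrees=True);o=np.array([.533,-.2005,0])
u=proj(f,o+cz.apply([[.012,-.18,.252],[.122,-.18,.252],[.122,.18,.252],[.012,.18,.252]]));cv2.polylines(q,[(u*6+3).astype(int)],True,(0,0,255),1)
cv2.imwrite('pics/pail.png',q[125*6:245*6,345*6:470*6,::-1])
E
```

```text
top 0.77 96 [ 0.5317 -0.1983] 7.1
top 0.68 96 [ 0.532  -0.1999] 7.4
top 0.58 96 [ 0.5336 -0.198 ] 7.08
```

View pics/pail.png

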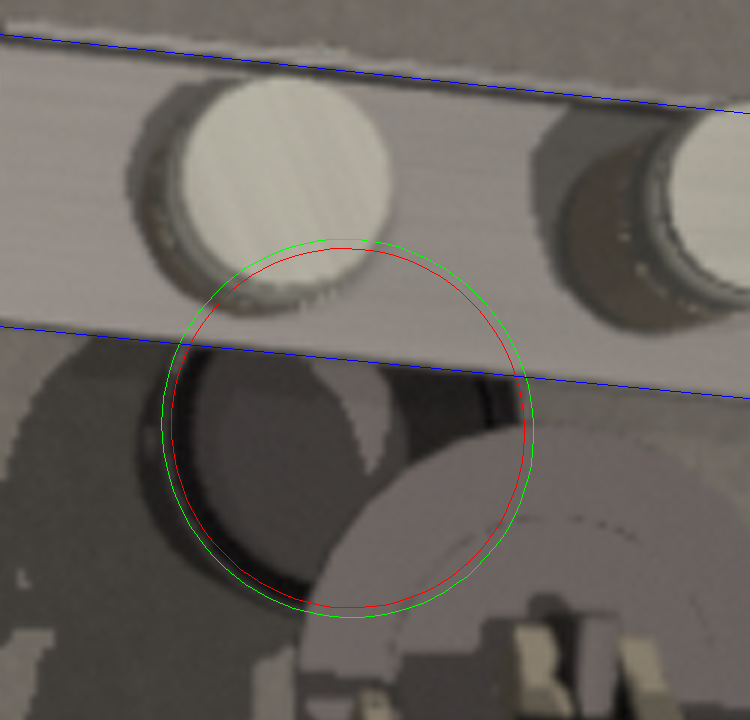

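The overlay puts the pail's rim centre near (0.5325, -0.1975), with the board edge where I expected it. I descend in front of the ledge, then slide in under its edge.

```bash
python3 -m inch '0 1 0 -4 0 0 0;0 1.3 0 -9 0 0 0;0 1.3 0 -14 0 0 0;0 1.3 0 -18 0 0 0;0 1.3 0 -21 0 0 0;0 1.3 0 -23 0 0 0;0 1.3 0 -23.6 0 0 0;0 1.3 0 -23.6 0 0 0'; python3 -c "
from h import *
goal([.5435,-.1985,.164])"
```

```text
t: 11.92
eef_pos: [0.462, -0.1915, 0.162]
ee_rot: [2.331, -0.028, 1.514]
force: [-0.4, -1.0, -1.2]
width: 0.0139
t 11.925 shift cm [ 8.15 -0.7   0.2 ] turn [-1.53  1.43 -1.95] F [-0.4 -1.  -1.2] M [-0.11  3.01 -0.15] w 0.0139 q [-0.15 -0.14 -0.79 -0.65 -0.15 -0.89]
```

```bash
python3 -m inch '0 -0.8 0.1 0.2 -1.5 1.4 -1.9;0 -0.8 0.1 0.2 -1.5 1.4 -1.9;0 -0.8 0.1 0.2 -1.5 1.4 -1.9;0 -0.8 0.1 0.2 -1.5 1.4 -1.9'; python3 -c "
from h import *
goal([.5435,-.1985,.164])"
```

```text
t: 12.42
eef_pos: [0.4608, -0.1935, 0.1618]
ee_rot: [2.333, -0.026, 1.512]
force: [-1.0, -0.1, -2.2]
width: 0.0135
t 12.425 shift cm [ 8.27 -0.5   0.22] turn [-1.39  1.36 -1.81] F [-1.  -0.1 -2.2] M [ 0.03  2.75 -0.03] w 0.0135 q [-0.14 -0.15 -0.8  -0.63 -0.14 -0.91]
```

```bash
python3 -m inch '0 2 -0.1 0.5 -1.4 1.4 -1.8;0 4 -0.2 0.5 -1.4 1.4 -1.8;0 4 -0.2 0.5 -1.4 1.4 -1.8;0 4 -0.2 0.5 -1.4 1.4 -1.8'; python3 -c "
from h import *
goal([.5435,-.1985,.164])"
```

```text
t: 12.92
eef_pos: [0.5012, -0.205, 0.1607]
ee_rot: [2.346, -0.019, 1.5]
force: [0.1, 0.2, -1.3]
width: 0.0138
t 12.925 shift cm [4.23 0.65 0.33] turn [-1.06  0.59 -1.16] F [ 0.1  0.2 -1.3] M [0.13 2.83 0.05] w 0.0138 q [-0.08 -0.07 -0.8  -0.47 -0.05 -1.11]
```

The arm is near its wrist singularity here (q5 close to 0). Yawing the tool a few degrees off the forearm's azimuth avoids it, and the lid fits at any yaw.

```bash
python3 -c "
from h import *
goal([.495,-.195,.164],45.1,3)"
```

```text
t 12.925 shift cm [-0.62  1.    0.33] turn [-1.1   0.51  7.04] F [ 0.1  0.2 -1.3] M [0.13 2.83 0.05] w 0.0138 q [-0.08 -0.07 -0.8  -0.47 -0.05 -1.11]
```

```bash
python3 -m inch '0 -0.6 1 0.3 -1.1 0.5 3;0 -0.6 1 0.3 -1.1 0.5 7;0 -0.6 1 0.3 -1.1 0.5 7;0 -0.6 1 0.3 -1.1 0.5 7;0 -0.6 1 0.3 -1.1 0.5 7;0 -0.6 1 0.3 -1.1 0.5 7'; python3 -c "
from h import *
goal([.5435,-.198,.162],45.1,3)"
```

```text
t: 13.68
eef_pos: [0.4946, -0.1945, 0.1632]
ee_rot: [2.355, 0.0, 1.623]
force: [-0.0, -0.2, -1.0]
width: 0.014
t 13.675 shift cm [ 4.89 -0.35 -0.12] turn [ 0.   -0.04  0.03] F [-0.  -0.2 -1. ] M [-0.16  2.79  0.05] w 0.014 q [-0.3  -0.06 -0.63 -0.81 -0.34 -0.53]
```

```bash
python3 -m inch '0 1.5 -0.1 0 0 0 0;0 3 -0.2 0 0 0 0;0 4 -0.2 0 0 0 0;0 4.9 -0.25 0 0 0 0;0 4.9 -0.25 0 0 0 0;0 4.9 -0.25 0 0 0 0'; python3 -c "
from h import *
goal([.5435,-.197,.162],45.1,3)
fitlid(('scene','wrist'));fitlid(('wrist',),'pics/fit2.png')"
```

```text
t: 14.42
eef_pos: [0.5433, -0.1969, 0.1629]
ee_rot: [2.356, -0.0, 1.623]
force: [-0.2, 0.2, -0.8]
width: 0.0134
t 14.425 shift cm [ 0.02 -0.01 -0.09] turn [-0.01 -0.07  0.03] F [-0.2  0.2 -0.8] M [-0.14  2.77  0.04] w 0.0134 q [-0.25  0.02 -0.57 -0.78 -0.3  -0.6 ]
scene [180. 301.] [([180.6, 303.3, 224.0, 338.4], 0.98)]
wrist [276. 222.] [([95.8, 83.6, 455.4, 317.3], 0.76)]
tilt about jaw axis, x(deg), off x,z,y mm [-0.38 -0.47  2.01  0.07 -0.19] cost 14.53 origin [ 0.5322 -0.198   0.1344]
wrist [276. 222.] [([96.9, 81.7, 453.7, 315.3], 0.62)]
tilt about jaw axis, x(deg), off x,z,y mm [ 1.04 -0.18  2.85 -2.14 -0.28] cost 6.92 origin [ 0.532  -0.1981  0.1327]
```

View pics/fit2.png

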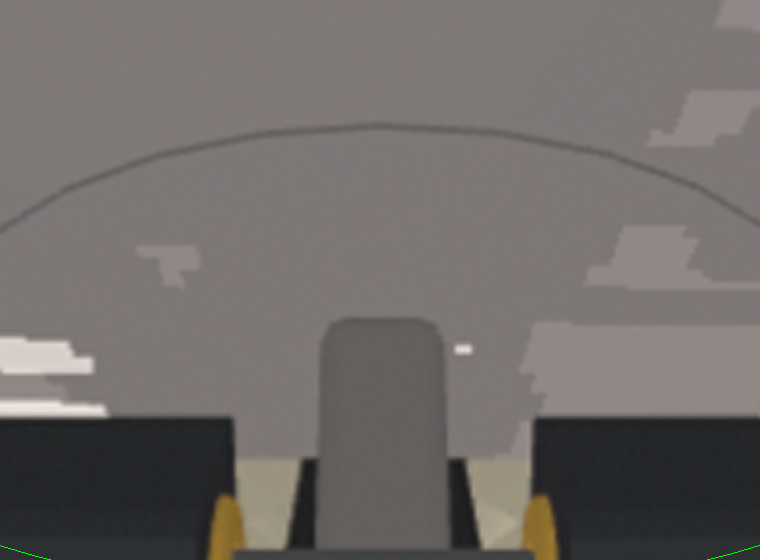

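The crop shows the lid's top with the grip held square between the fingers. The fit puts the lid over the pail's mouth, level within about 1°. I lower it slowly.

```bash
python3 -m inch '0 0 0 -0.3 0 0 0;0 0 0 -0.5 0 0 0;0 0 0 -0.7 0 0 0;0 0 0 -0.85 0 0 0;0 0 0 -1 0 0 0;0 0 0 -1.1 0 0 0;0 0 0 -1.1 0 0 0'; python3 -c "
from h import *
goal([.5435,-.197,.142],45.1,3)"
```

```text
t: 15.6
eef_pos: [0.5434, -0.1971, 0.1523]
ee_rot: [2.355, 0.0, 1.622]
force: [0.2, 1.1, -1.2]
width: 0.0135
t 15.6 shift cm [ 0.01  0.01 -1.03] turn [ 0.   -0.03  0.04] F [ 0.2  1.1 -1.2] M [-0.19  2.74 -0.01] w 0.0135 q [-0.28  0.04 -0.56 -0.84 -0.31 -0.51]
```

```bash
for r in a; do python3 -m inch '0 0 0 -0.1 0 0 0;0 0 0 -0.2 0 0 0;0 0 0 -0.2 0 0 0'; done; python3 -c "
from h import *
goal([.5435,-.197,.142],45.1,3)"
```

```text
t: 15.98
eef_pos: [0.5434, -0.1972, 0.1502]
ee_rot: [2.355, -0.0, 1.622]
force: [-0.2, -0.2, -0.9]
width: 0.0137
t 15.975 shift cm [ 0.01  0.02 -0.82] turn [-0.   -0.04  0.05] F [-0.2 -0.2 -0.9] M [-0.17  2.71  0.01] w 0.0137 q [-0.28  0.04 -0.56 -0.86 -0.31 -0.5 ]
```

```bash
python3 -m inch '0 0 0 -0.1 0 0 0;0 0 0 -0.2 0 0 0;0 0 0 -0.2 0 0 0'; python3 -c "
from h import *
goal([.5435,-.197,.142],45.1,3)"
```

```text
t: 16.35
eef_pos: [0.5441, -0.1973, 0.1494]
ee_rot: [2.353, 0.0, 1.622]
force: [-2.1, 1.5, 5.1]
width: 0.0137
t 16.35 shift cm [-0.06  0.03 -0.74] turn [0.02 0.09 0.05] F [-2.1  1.5  5.1] M [0.51 1.76 0.42] w 0.0137 q [-0.29  0.04 -0.56 -0.87 -0.31 -0.48]
```

Contact with the ring, about 6 N. I press on in small steps.

```bash
python3 -m inch '0 -0.05 0 -0.15 0 0 0;0 -0.05 0 -0.3 0 0 0;0 -0.05 0 -0.3 0 0 0'; python3 -c "
from h import *
goal([.5435,-.197,.142],45.1,3)"
```

```text
t: 16.73
eef_pos: [0.5448, -0.1972, 0.1486]
ee_rot: [2.349, 0.001, 1.623]
force: [-6.8, 4.3, 12.1]
width: 0.0135
t 16.725 shift cm [-0.13  0.02 -0.66] turn [0.04 0.29 0.02] F [-6.8  4.3 12.1] M [1.08 1.01 1.13] w 0.0135 q [-0.3   0.05 -0.56 -0.89 -0.32 -0.46]
```

```bash
python3 -m inch '0 0 0 -0.15 0 0 0;0 0 0 -0.3 0 0 0;0 0 0 -0.3 0 0 0'; python3 -c "
from h import *
goal([.5435,-.197,.142],45.1,3)"
```

```text
t: 17.1
eef_pos: [0.5459, -0.1972, 0.1481]
ee_rot: [2.345, 0.002, 1.623]
force: [-9.9, 4.4, 16.0]
width: 0.014
t 17.1 shift cm [-0.24  0.02 -0.61] turn [ 0.1   0.53 -0.02] F [-9.9  4.4 16. ] M [0.99 0.94 1.11] w 0.014 q [-0.3   0.05 -0.55 -0.9  -0.32 -0.44]
```

The side force (-10, +4 N) says the plug's taper is riding on the rim because the lid is too far to +x and -y. I ease it back towards -x and +y.

```bash
python3 -m inch '0 -0.2 0.05 0.1 0 0 0;0 -0.4 0.15 0.1 0 0.3 0;0 -0.4 0.15 0.1 0 0.3 0'; python3 -c "
from h import *
goal([.5435,-.197,.142],45.1,3)"
```

```text
t: 17.48
eef_pos: [0.5424, -0.1959, 0.1496]
ee_rot: [2.35, 0.003, 1.624]
force: [1.3, -0.5, 0.5]
width: 0.0134
t 17.475 shift cm [ 0.11 -0.11 -0.76] turn [ 0.15  0.27 -0.03] F [ 1.3 -0.5  0.5] M [-0.28  1.91 -0.11] w 0.0134 q [-0.29  0.04 -0.56 -0.88 -0.31 -0.47]
```

```bash
python3 -m inch '0 -0.03 0 -0.1 0.1 0.2 0;0 -0.05 0 -0.25 0.1 0.2 0;0 -0.05 0 -0.25 0.1 0.2 0'; python3 -c "
from h import *
goal([.5424,-.196,.142],45.1,3)"
```

```text
t: 17.85
eef_pos: [0.5425, -0.196, 0.1474]
ee_rot: [2.353, 0.001, 1.624]
force: [2.8, -0.1, 0.6]
width: 0.014
t 17.85 shift cm [-0.01 -0.   -0.54] turn [ 0.05  0.11 -0.03] F [ 2.8 -0.1  0.6] M [0.   1.41 0.02] w 0.014 q [-0.29  0.05 -0.56 -0.88 -0.32 -0.47]
```

```bash
python3 -m inch '0 0.05 0 -0.1 0 0.1 0;0 0.1 0 -0.25 0 0.1 0;0 0.1 0 -0.25 0 0.1 0'; python3 -c "
from h import *
goal([.5424,-.196,.142],45.1,3)"
```

```text
t: 18.23
eef_pos: [0.5435, -0.1959, 0.1449]
ee_rot: [2.354, 0.001, 1.623]
force: [1.3, 1.1, 4.0]
width: 0.0137
t 18.225 shift cm [-0.11 -0.01 -0.29] turn [ 0.03  0.01 -0.02] F [1.3 1.1 4. ] M [0.46 1.09 0.32] w 0.0137 q [-0.29  0.05 -0.56 -0.89 -0.31 -0.46]
```

```bash
python3 -m inch '0 -0.05 0 -0.1 0 0.1 0;0 -0.05 0 -0.25 0 0.1 0;0 -0.05 0 -0.25 0 0.1 0'; python3 -c "
from h import *
goal([.5424,-.196,.142],45.1,3)"
```

```text
t: 18.6
eef_pos: [0.5435, -0.1959, 0.1431]
ee_rot: [2.355, 0.0, 1.623]
force: [1.5, 1.3, 6.7]
width: 0.0138
t 18.6 shift cm [-0.11 -0.01 -0.11] turn [ 0.03 -0.02 -0.02] F [1.5 1.3 6.7] M [0.69 0.41 0.51] w 0.0138 q [-0.3   0.05 -0.56 -0.9  -0.32 -0.45]
```

```bash
python3 -m inch '0 -0.05 0 -0.15 0 0 0;0 -0.05 0 -0.3 0 0 0;0 -0.05 0 -0.3 0 0 0'; python3 -c "
from h import *
goal([.5424,-.196,.142],45.1,3)"
```

```text
t: 18.98
eef_pos: [0.5437, -0.1959, 0.1423]
ee_rot: [2.351, 0.001, 1.624]
force: [-9.3, 4.6, 21.6]
width: 0.0138
t 18.975 shift cm [-0.13 -0.01 -0.03] turn [ 0.06  0.18 -0.05] F [-9.3  4.6 21.6] M [ 1.53 -0.31  1.43] w 0.0138 q [-0.31  0.06 -0.56 -0.91 -0.32 -0.42]
```

```bash
python3 -m inch '0 -0.05 0 -0.15 0 0 0;0 -0.05 0 -0.25 0 0 0;0 -0.05 0 -0.25 0 0 0'; python3 -c "
from h import *
goal([.5424,-.196,.142],45.1,3)"
```

```text
t: 19.35
eef_pos: [0.5438, -0.196, 0.1423]
ee_rot: [2.348, 0.002, 1.625]
force: [-12.4, 4.2, 25.7]
width: 0.0142
t 19.35 shift cm [-0.14 -0.   -0.03] turn [ 0.1   0.39 -0.11] F [-12.4   4.2  25.7] M [ 1.67 -0.4   1.57] w 0.0142 q [-0.31  0.06 -0.55 -0.93 -0.32 -0.4 ]
```

It stops hard at the expected home height with about 26 N. I relax the arm, open and back out along the tool axis.

```bash
python3 -m inch '0 0 0 0 0 0 0;0 0 0 0 0 0 0' 20; python3 -m inch '0 0 0 0.05 0 0 0;0.2 0 0 0.05 0 0 0;0.5 0 0 0.05 0 0 0;1 0 0 0.05 0 0 0;1 0 0 0.05 0 0 0;1 0 0 0.05 0 0 0;1 0 0 0.05 0 0 0'; python3 -c "
from h import *
goal([.5424,-.196,.142],45.1,3)"
```

```text
t: 19.6
eef_pos: [0.5436, -0.1959, 0.1423]
ee_rot: [2.348, 0.002, 1.625]
force: [-2.5, 0.9, 7.5]
width: 0.0139
t: 20.48
eef_pos: [0.5435, -0.1959, 0.1428]
ee_rot: [2.348, 0.002, 1.625]
force: [0.1, -0.1, 0.7]
width: 0.062
t 20.475 shift cm [-0.11 -0.01 -0.08] turn [ 0.09  0.38 -0.12] F [ 0.1 -0.1  0.7] M [-0.13  2.43 -0.01] w 0.062 q [-0.31  0.06 -0.55 -0.92 -0.32 -0.41]
```

```bash
python3 -m inch '1 -0.5 0 0.5 0 0 0;1 -2 0 2 0 0 0;1 -4 0 4 0 0 0;1 -6 0 6 0 0 0;1 -8.5 0 8.5 0 0 0;1 -8.5 0 8.5 0 0 0;1 -8.5 0 8.5 0 0 0'
python3 - <<'E'
from h import *
goal([.4,-.2,.3])
f=grab_frame('wrist');g=grab_frame('top');s=grab_frame('scene')
q=cv2.resize(g['pixels'][150:260,340:480],(560,440),interpolation=cv2.INTER_CUBIC)
cv2.imwrite('pics/end1.png',cv2.resize(np.hstack([f['pixels'],q[:420],]),(800,300))[:,:,::-1])
for c in('wrist','top','scene'):
    for n in('lid','lid_grip'):
        print(c,n,[(np.round(d['location'],1).tolist(),round(d['p'],2)) for d in pinpoint(c,n)][:4])
for c,F in(('wrist',f),('top',g),('scene',s)): print(c,proj(F,[[.532,-.197,.113],[.532,-.197,.155]]).round(1).tolist())
E
```

```text
t: 21.35
eef_pos: [0.4586, -0.1956, 0.2281]
ee_rot: [2.347, 0.002, 1.625]
force: [-0.3, -0.2, 0.1]
width: 0.0877
t 21.35 shift cm [-5.86 -0.44  7.19] turn [ 0.12  0.43 -8.33] F [-0.3 -0.2  0.1] M [-0.13  2.39 -0.04] w 0.0877 q [-0.2  -0.25 -0.7  -0.51 -0.38 -0.91]
wrist lid [([270.9, 168.4], 0.56)]
wrist lid_grip []
top lid [([159.9, 178.0], 0.79), ([229.8, 281.2], 0.69), ([399.7, 195.9], 0.63)]
top lid_grip [([405.2, 196.0], 0.94), ([230.7, 285.1], 0.72), ([153.2, 176.3], 0.67)]
scene lid [([186.6, 311.5], 0.77), ([243.4, 207.5], 0.65), ([360.3, 208.6], 0.65)]
scene lid_grip [([239.8, 195.7], 0.83), ([363.7, 199.6], 0.79)]
wrist [[270.2, 168.0], [269.7, 208.6]]
top [[401.1, 196.8], [405.7, 195.4]]
scene [[183.8, 312.8], [180.4, 299.5]]
```

View pics/end1.png

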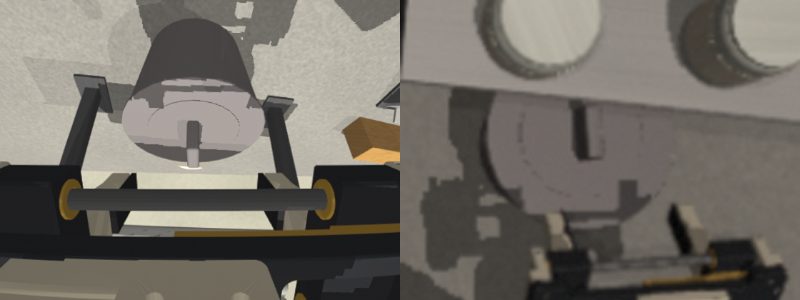

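The wrist view (left, upside down) shows the lid capping the upright pail at about (193,125) in the picture; the top view (right) shows it centred under the board edge. I now measure tilt and height numerically.

Run:
```python
from h import *
from scipy.optimize import least_squares
f=grab_frame('wrist')
L=regions_of('wrist','lid');P=regions_of('wrist','pail')
print([(np.round(d['bbox']).tolist(),round(d['p'],2),int(d['pixels'].sum())) for d in L+P])
m=L[0]['pixels'];h=max(cv2.findContours(m.astype(np.uint8),cv2.RETR_EXTERNAL,cv2.CHAIN_APPROX_NONE)[0],key=len)[:,0].astype(float)
# pull the contour to subpixel gradient along normal: keep simple, compare hull of flange
a=np.linspace(0,2*np.pi,180);C=np.c_[np.cos(a),np.sin(a)]
fl=np.vstack([np.c_[85*C,12+0*a],np.c_[85*C,17+0*a]])/1000
def hull(p): 
    R=Ro.from_euler('yx',p[3:],degrees=True);return cv2.convexHull(proj(f,p[:3]+R.apply(fl)).astype(np.float32))
def res(p):
    q=hull(p);return np.array([cv2.pointPolygonTest(q,(float(u),float(v)),True) for u,v in h])
for z in(.113,.116,.119):
    g=lambda v:res([v[0],v[1],z,v[2],v[3]])
    s=least_squares(g,[.532,-.197,0,0],loss='soft_l1',diff_step=1e-3,x_scale=[.01,.01,1,1]);print(z,s.x.round(4),round(s.cost/len(h),3))
g=lambda v:res([v[0],v[1],v[2],0,0])
s=least_squares(g,[.532,-.197,.113],loss='soft_l1',diff_step=1e-3);print('level',s.x.round(4),round(s.cost/len(h),3))
q=cv2.resize(f['pixels'],None,fx=4,fy=4,interpolation=cv2.INTER_CUBIC)
cv2.polylines(q,[(hull([.532,-.197,.113,0,0])[:,0]*4+2).astype(int)],True,(0,255,0),1)
cv2.imwrite('pics/end2.png',q[95*4:240*4,165*4:365*4,::-1])
```

```text
[([171.0, 106.0, 370.0, 236.0], 0.88, 19531), ([187.0, 27.0, 357.0, 132.0], 0.97, 10006)]
0.113 [ 0.5315 -0.1964  1.083  -0.192 ] 0.496
0.116 [ 0.5278 -0.1964  1.9235 -0.307 ] 0.919
0.119 [ 0.524  -0.1963  2.7789 -0.3338] 1.448
level [ 0.5351 -0.1962  0.1103] 0.429
```

View pics/end2.png

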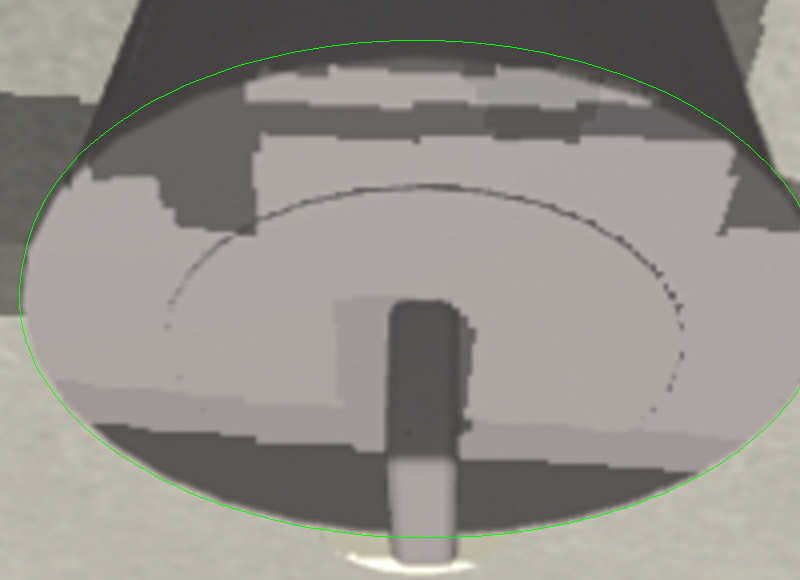

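```bash
python3 -m inch '1 -2 0 2 0 0 0;1 -4 0 5 0 0 0;1 -4 0 5 0 0 0;1 -4 0 5 0 0 0'
python3 - <<'E'
from h import *
f=grab_frame('top')
print('tins',[np.round(pinpoint('top',n)[0]['location'],1) for n in('tin_tall','tin_short','carton')])
fitpail()
print(arm.job_done())
E
```

```text
t: 22.45
eef_pos: [0.4186, -0.1957, 0.2776]
ee_rot: [2.348, 0.002, 1.625]
force: [0.5, -1.0, 0.7]
width: 0.0876
tins [array([449.6, 165.5]), array([381.6, 154.3]), array([248.2, 150.6])]Traceback (most recent call last):
  File "<stdin>", line 4, in <module>
  File "h.py", line 62, in fitpail
    f=grab_frame(c);L=regions_of(c,'pail');m=L[0]['pixels']
                                             ~^^^
IndexError: list index out of range
```

The pail is now hidden from above by the lid, so that check can't run. The other checks hold, so I hand in.

```bash
python3 -c "
from station import arm
print(arm.job_done())"
```

```text
the job is handed in; nothing more can be done
None
```

The grey lid is on the pail and released, and I handed the job in at about 22.6 s; no verdict was reported.

- **What I did:** I took the lid off its rest by the grip, levelled it, slid it in under the ledge with the gripper leaned back 45°, and pressed it down. It stopped hard at the expected home height. The highest reading taken between moves was about 26 N upwards, about 29 N in all.
- **First contact:** the plug's edge caught the rim at about 16 N. I eased the lid back 3–4 mm and it then went down cleanly. The pail may have shifted slightly while this happened.
- **Lid at the end:** the wrist-camera fit puts its underside at about (0.532, -0.196, 0.113) m, and home is 0.113. That fit shows about 1° of tilt, while a forced-level fit matched slightly better. It gave 3 mm lower and 3.5 mm further in x, so tilt and height are only known to about that.
- **Everything else:** the tins and carton were found within about 5 pixels of their starting places in the top view. I didn't re-measure the jar, but nothing came near it.
- **Not checked:** the final measurement of the pail's position failed because the lid hides it from above. The wrist picture showed it upright and the lid sat over the pail position I measured earlier.

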